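Jars back in their drip dishes on the drinks stall

ROBOT

A 6-joint arm with a two-finger parallel gripper is mounted at the origin on the work surface. World frame = base frame: x ahead of the robot, y to its left, z up, the work surface at z = 0. Lengths are in m, angles in rad, forces in N, time in s.
With the tool pointing down it reaches from about 0.35 to 0.975 m from the base axis. Payload 4.9 kg.
Tool frame: the origin (TCP) lies at the very end of the fingers, on their centre line; the grasp point (between the pads) lies 19 mm behind it; z points along the fingers, y is the line along which they close (so a half turn about z gives the same grasp; the last joint's range is limited). The gripper opens to 85 mm and grips with 20 to 120 N. Pads are 22 mm wide; open, the fingers measure 114 mm over their backs; the gripper's body (76 mm by 85 mm) begins 54 mm behind the grasp point. The pads swing forward as they close: fully open they stand 13 mm farther back than shut.
Start: joints at [-0.119, 0.053, 1.613, -0, 1.476, -0.119], TCP at [0.625, 0, 0.231] pointing down, gripper open.
Joint ranges: [-3.01, 3.01], [-1.01, 2.22], [0.06, 2.58], [-1.02, 4.17], [0.09, 2.62], [-3.14, 3.14]. Speed limits (rad/s): [2.57, 2.57, 3.14, 3.14, 3.14, 3.14].

INTERFACE

Orientations are given as a rotation vector (axis times angle).
In Python, from station import get_obs, optics, ctrl gives the robot as it stands.
- The arm moves only by the shell command python3 -m pendant 'ROWS' [FORCE]. ROWS is JSON, a list of rows, each a list of 3 entries, a list of its own where there are three numbers: the shift along the tool's x, y, z in mm, then the turn, a rotation vector about the tool's x, y, z in rad, then the opening, from 0 (shut) to 1 (fully open). A call has 1 to 12 rows; each row shifts and turns the commanded pose from where the row before left it, along the tool's axes as they then stand; what a row does not reach is not made up. A row lasts 1/12 s, in which the tool goes at most 41.7 mm and 7.16 degrees, less where a joint would pass 70% of its speed; a pose out of reach is approached as far as the arm can. A call is refused whole if a number of a shift passes 41.7 or a number of a turn 0.125, either way. A call with a gripper value outside its range is refused whole. The fingers move at their own pace and stop on an object; FORCE is the grip in N (left out, the last holds). Time passes only in rows, so rows that do not move let the fingers close. It gives the time, the measured TCP pose, the force, the opening and the grip force at its end, in the units of the state.
- get_obs(): the state, without advancing time (a new reading comes with each control period).
- optics.get_image(name): name is "scene" or "side" or "wrist"; returns the picture (480x640x3 uint8, red, green, blue); there is no depth.
- optics.camera_model(name): a dict with "fx", "fy", "cx", "cy" (pixels), "distortion" ([k1, k2, p1, p2, k3] as OpenCV has them; the pictures are not rectified), "cam_to_world" (4x4, takes a point from camera to world coordinates). Camera axes: x right, y up, looking along -z (the intrinsics and any distortion apply to the point x, -y, -z); pixel columns grow to the right and rows downward; lengths in m; the calibration is good to about 2 mm. A picture is of the moment at which its call begins: read the wrist's pose just before it. camera_model takes no time and is no camera call; for the wrist camera it gives the pose at the moment of the call.
- ctrl.finish_job(): hands the job in; it is judged then, once.
The state is a dict: "t": time; "q": joint angles; "dq": joint speeds; "effort": joint torques, N m; "tool_pos": TCP position; "tool_rot": TCP orientation; "contact_force": force on the tool from outside, world axes, zero at the start; "wrist_torque": the same for the moment, N m; "opening": finger opening in m; "grip_force": force on a finger pad.
Only numpy, scipy, OpenCV 4.12 (cv2) and the standard library are available. Lean on these libraries where they do the work, as an engineer would, in place of code of your own. Each camera call takes 0.05 s, during which the arm holds its last target. There are 200 camera calls.

TASK

Tidy the stall counter: put each of the four closed spice jars into the copper dish of its own shape and size (big round jar in the big round dish, small square jar in the small square dish, and so on), standing upright and flat on the dish's floor inside the rim. Handle the glass gently: do not tip a jar over or drop it into its dish, and leave the two paper cups where they stand.

Things in the scene. Friction and masses are not known exactly. Their poses are not given: they have to be found in the camera images.
- big_round_jar: Closed glass jar, round, 64 mm across, 95 mm tall including its brass lid (lid 16 mm high, 60 mm across), about 0.3 kg, loose, standing upright at the start. Origin: centre of its underside; z up along the jar.
- small_round_jar: Closed glass jar, round, 44 mm across, 70 mm tall including its brass lid (lid 16 mm high, 40 mm across), about 0.13 kg, loose, standing upright. Origin: centre of its underside; z up.
- big_square_jar: Closed glass jar of square section, 60 x 60 mm, 95 mm tall including its square brass lid (16 mm high, 56 mm wide), about 0.32 kg, loose, standing upright. Origin: centre of its underside; x and y square to its sides, z up.
- small_square_jar: Closed glass jar of square section, 40 x 40 mm, 70 mm tall including its square brass lid (16 mm high, 36 mm wide), about 0.14 kg, loose, standing upright. Origin: centre of its underside; x and y square to its sides, z up.
- big_round_dish: Shallow round copper dish fixed to the counter, 90 mm across outside, 84 mm inside; rim 10 mm high and 3 mm thick, flat floor 4 mm above the counter. Origin: centre of its underside, on the counter.
- small_round_dish: Shallow round copper dish fixed to the counter, 70 mm across outside, 64 mm inside; rim 10 mm high and 3 mm thick, flat floor 4 mm above the counter. Origin: centre of its underside, on the counter.
- big_square_dish: Shallow square copper dish fixed to the counter, 86 x 86 mm outside, 80 x 80 mm inside; rim 10 mm high and 3 mm thick, flat floor 4 mm above the counter. Origin: centre of its underside; x and y square to its sides.
- small_square_dish: Shallow square copper dish fixed to the counter, 66 x 66 mm outside, 60 x 60 mm inside; rim 10 mm high and 3 mm thick, flat floor 4 mm above the counter. Origin: centre of its underside; x and y square to its sides.
- left_cup: Open empty paper cup, 76 mm across the rim, 85 mm tall, 30 g, loose, standing at the left edge of the work (robot's left, +y). Not part of the job. Origin: centre of its underside.
- right_cup: Open empty paper cup, the same as the left one, standing at the right edge of the work (-y). Not part of the job. Origin: centre of its underside.
Things that resemble listed ones, but are neither listed nor needed, are in the scene too. What is shaped like the small_round_dish but blue or green is not meant.

How it is judged:
At the end, for the whole second after the job is handed in: Each jar stands in the dish of its own shape and size: upright (within 0.07 rad), its underside on the dish floor (at most 2.5 mm above it), its centre within 15 mm of the dish's centre, released and at rest (horizontal distance between big_round_jar and big_round_dish below 0.015 m and z of big_round_jar in the frame of big_round_dish between 0.001 and 0.0065 m and angle between each of big_round_jar, small_round_jar, big_square_jar, small_square_jar's own z axis and vertical below 0.07 rad and linear speed of each of big_round_jar, small_round_jar, big_square_jar, small_square_jar below 0.02 m/s and horizontal distance between small_round_jar and small_round_dish below 0.015 m and z of small_round_jar in the frame of small_round_dish between 0.001 and 0.0065 m and horizontal distance between big_square_jar and big_square_dish below 0.015 m and z of big_square_jar in the frame of big_square_dish between 0.001 and 0.0065 m and horizontal distance between small_square_jar and small_square_dish below 0.015 m and z of small_square_jar in the frame of small_square_dish between 0.001 and 0.0065 m); the robot touches nothing.
It fails at once if a jar is tipped over (more than 0.7 rad) (angle between any of big_round_jar, small_round_jar, big_square_jar, small_square_jar's own z axis and vertical above 0.7 rad).
It fails at once if a jar is dropped into its dish (faster than 0.5 m/s within 30 mm of it) ((horizontal distance between big_round_jar and big_round_dish below 0.03 m and z of big_round_jar in the frame of big_round_dish below 0.03 m and linear speed of big_round_jar above 0.5 m/s) or (horizontal distance between small_round_jar and small_round_dish below 0.03 m and z of small_round_jar in the frame of small_round_dish below 0.03 m and linear speed of small_round_jar above 0.5 m/s) or (horizontal distance between big_square_jar and big_square_dish below 0.03 m and z of big_square_jar in the frame of big_square_dish below 0.03 m and linear speed of big_square_jar above 0.5 m/s) or (horizontal distance between small_square_jar and small_square_dish below 0.03 m and z of small_square_jar in the frame of small_square_dish below 0.03 m and linear speed of small_square_jar above 0.5 m/s)).
It fails at once if a paper cup is displaced by more than 25 mm (distance of any of left_cup, right_cup from where it was at the start of the episode above 0.025 m).
It also fails if it takes over 102 s, if anything falls off the work surface, if the arm or the gripper's body presses on something with over 40 N, if the wrist force passes 120 N, or if a joint passes its speed limit or range.

## Working session

There is one attempt and no reset: what is moved stays moved. The work goes in short steps, Python scripts to look and compute and a shell command to move; the robot and the scene stay as the last step left them, time stands still between calls to the robot, and variables do not carry over. Pictures are saved under pics/ and viewed, at most 14 in all, crops included, and the job is handed in when it is done.

```bash
mkdir -p pics; ls
python3 - <<'E'
from station import get_obs, optics
import cv2
for n in ["scene","side"]:
    cv2.imwrite(f"pics/{n}0.png",optics.get_image(n)[:,:,::-1])
    m=optics.camera_model(n);print(n,m["fx"],m["distortion"],m["cam_to_world"])
cv2.imwrite("pics/wrist0.png",optics.get_image("wrist")[:,:,::-1])
o=get_obs();print(o)
print(optics.camera_model("wrist"))
E
```

```text
pics
scene 567.2914817520777 [-0.03096055  0.          0.          0.          0.        ] [[-0.44159931 -0.54026968  0.7163091   1.46525863]
 [ 0.89714553 -0.27564148  0.34518354  0.39329182]
 [ 0.0109523   0.79506632  0.60642361  0.7881479 ]
 [ 0.          0.          0.          1.        ]]
side 527.7192909916288 [-0.00102342  0.          0.          0.          0.        ] [[ 0.80882494  0.39426905 -0.43629592  0.02248854]
 [-0.58804032  0.53813764 -0.6038348  -0.78526997]
 [-0.00328612  0.74495624  0.66710524  0.89848482]
 [ 0.          0.          0.          1.        ]]
{'t': 0.15, 'q': array([-1.18997686e-01,  5.32009067e-02,  1.61394946e+00, -1.59617717e-05,
        1.47601811e+00, -1.19001586e-01]), 'dq': array([ 0.00091128, -0.00339878, -0.00445997, -0.00022583,  0.00078708,
       -0.00035462]), 'effort': array([ 5.10442842e-04, -3.94241810e+01, -3.70721948e+01, -1.15854355e-04,
        4.61802789e-03,  5.00508997e-05]), 'tool_pos': array([6.24520929e-01, 5.46685498e-05, 2.30365520e-01]), 'tool_rot': array([-2.22056624e+00, -2.22057828e+00,  1.54914441e-03]), 'contact_force': array([-0.22847897,  0.62082729, -0.44345106]), 'wrist_torque': array([ 0.02561205,  0.00307501, -0.06586659]), 'grip_force': 0.0, 'opening': 0.08529265513052567}
{'fx': 359.26266271200166, 'fy': 359.26266271200166, 'cx': 320.8083527336755, 'cy': 236.55954889813333, 'distortion': array([-0.03502614,  0.        ,  0.        ,  0.        ,  0.        ]), 'cam_to_world': array([[ 9.99997606e-01, -1.33708086e-03,  1.73186574e-03,
         6.24451903e-01],
       [ 7.48806338e-04,  9.52892169e-01,  3.03308348e-01,
         7.83516385e-02],
       [-2.05582909e-03, -3.03306325e-01,  9.52890889e-01,
         3.72813671e-01],
       [ 0.00000000e+00,  0.00000000e+00,  0.00000000e+00,
         1.00000000e+00]])}
```

View pics/scene0.png

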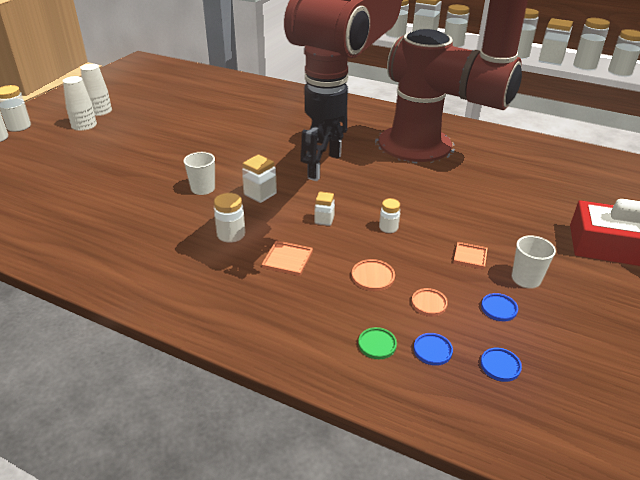

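View pics/side0.png

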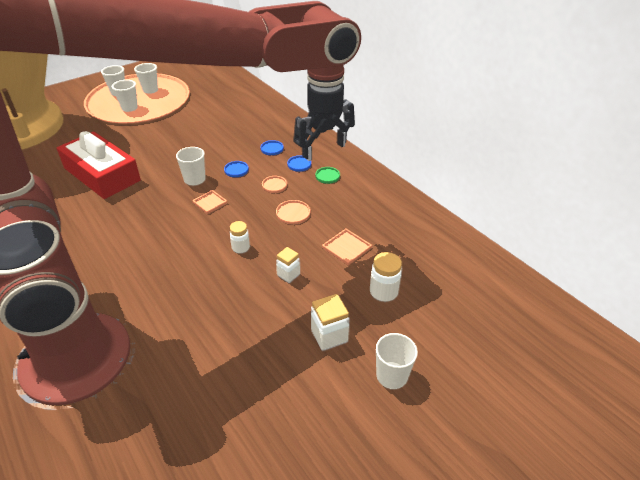

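The scene view shows the jars at (229,218), (260,178), (325,208) and (390,215). The dishes are at (287,257), (373,274), (430,301) and (471,254), and the cups at (200,172) and (533,262). The side view shows all of these unoccluded too.

```bash
cat > h.py <<'E'
import numpy as np, cv2
from station import get_obs, optics
def rays(m,px):
    K=np.array([[m["fx"],0,m["cx"]],[0,m["fy"],m["cy"]],[0,0,1.]])
    u=cv2.undistortPoints(np.float64(px).reshape(-1,1,2),K,np.array(m["distortion"])).reshape(-1,2)
    d=np.c_[u[:,0],-u[:,1],-np.ones(len(u))]
    T=np.array(m["cam_to_world"]);return T[:3,3],d@T[:3,:3].T
def plane(m,px,z):
    o,d=rays(m,px);return (o+d*((z-o[2])/d[:,2])[:,None])[:,:2]
def blobs(img,lo,hi,amin=60):
    hsv=cv2.cvtColor(img,cv2.COLOR_RGB2HSV);k=cv2.inRange(hsv,lo,hi)
    c,_=cv2.findContours(k,cv2.RETR_EXTERNAL,cv2.CHAIN_APPROX_NONE)
    return [x for x in c if cv2.contourArea(x)>amin],hsv
def cen(c):
    M=cv2.moments(c);return np.array([M["m10"]/M["m00"],M["m01"]/M["m00"]])
E
python3 - <<'E'
from h import *
pts={"scene":[(229,203),(260,163),(325,199),(390,206),(287,257),(373,274),(430,301),(471,254)],"side":[(388,264),(330,308),(288,256),(238,229),(348,246),(293,212),(274,184),(210,202)]}
for n in pts:
    img=cv2.imread(f"pics/{n}0.png")[:,:,::-1].copy()
    hsv=cv2.cvtColor(img,cv2.COLOR_RGB2HSV)
    print(n,[hsv[y,x].tolist() for x,y in pts[n]], "wood",hsv[330,250].tolist())
    c,_=blobs(img,(5,120,170),(25,255,255))
    m=optics.camera_model(n)
    for x in c:
        p=cen(x)
        print(p.round(1),cv2.contourArea(x),plane(m,p,.008).round(4),plane(m,p,.062).round(4),plane(m,p,.087).round(4))
E
```

```text
scene [[17, 140, 177], [23, 126, 248], [25, 123, 253], [25, 118, 254], [14, 112, 254], [15, 112, 254], [14, 111, 254], [15, 109, 254]] wood [11, 151, 147]
[429.6 300.4] 690.0 [[0.628  0.2402]] [[0.6859 0.2508]] [[0.7127 0.2557]]
[377.6 268.6] 211.0 [[0.5839 0.1122]] [[0.6449 0.1316]] [[0.6732 0.1407]]
[475.1 252.4] 63.5 [[0.4351 0.2845]] [[0.5064 0.2921]] [[0.5394 0.2955]]
[288.  256.8] 999.0 [[ 0.6352 -0.0757]] [[ 0.6926 -0.0433]] [[ 0.7192 -0.0282]]
[390.9 203. ] 132.0 [[0.3362 0.0505]] [[0.4143 0.0743]] [[0.4505 0.0852]]
[227.8 200.1] 277.0 [[ 0.5083 -0.3141]] [[ 0.5745 -0.2652]] [[ 0.6052 -0.2425]]
[324.6 196.3] 130.5 [[ 0.3837 -0.1082]] [[ 0.4585 -0.0735]] [[ 0.4932 -0.0574]]
[256.9 161.5] 230.0 [[ 0.3115 -0.3488]] [[ 0.3914 -0.2974]] [[ 0.4284 -0.2736]]
[ 9.6 89.5] 128.0 [[ 0.2719 -1.3671]] [[ 0.3545 -1.2452]] [[ 0.3927 -1.1888]]
[560.3  22.1] 93.0 [[-1.4622  0.2307]] [[-1.2595  0.242 ]] [[-1.1657  0.2472]]
side [[18, 143, 214], [27, 105, 255], [27, 102, 255], [27, 101, 255], [19, 94, 255], [20, 92, 255], [19, 91, 255], [19, 93, 255]] wood [11, 141, 166]
[221.  467.1] 237.5 [[ 
[... 3231 characters left out ...]
[[0.4396 0.583 ]] [[0.4271 0.5422]]
[137.9 111.8] 139.0 [[0.4793 0.8522]] [[0.4516 0.7529]] [[0.4387 0.7069]]
[248.4 116.7] 177.5 [[0.7635 0.6029]] [[0.7186 0.5188]] [[0.6978 0.4798]]
[ 43.  121.8] 487.5 [[0.202  0.9755]] [[0.1911 0.8687]] [[0.186  0.8193]]
[279.4 196. ] 6148.0 [[0.6125 0.1856]] [[0.5767 0.1267]] [[0.5601 0.0995]]
[215.6 107.9] 282.5 [[0.7036 0.7202]] [[0.6623 0.629 ]] [[0.6432 0.5867]]
[158.6  93.6] 118.0 [[0.589 0.932]] [[0.5547 0.8279]] [[0.5388 0.7797]]
[269.2  90.9] 237.5 [[0.9175 0.7157]] [[0.8632 0.6247]] [[0.8381 0.5826]]
[105.6  90. ] 357.0 [[0.4464 1.0714]] [[0.4207 0.9588]] [[0.4088 0.9067]]
[253.6 101.2] 791.0 [[0.8327 0.6835]] [[0.7835 0.5944]] [[0.7608 0.5532]]
```

View pics/wrist0.png

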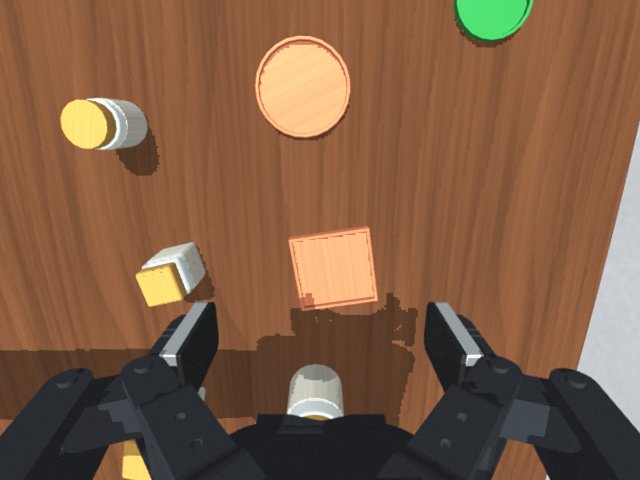

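The wrist view shows the big round dish at (303,87), the big square dish at (334,268), the small round jar at (88,123) and the small square lid at (162,284). I'll go up for an overview.

```bash
python3 -m pendant '[[[10,-8,-36],[0,0,0],1],[[10,-8,-36],[0,0,0],1],[[10,-8,-36],[0,0,0],1],[[10,-8,-36],[0,0,0],1],[[10,-8,-36],[0,0,0],1],[[0,0,0],[0,0,0],1],[[0,0,0],[0,0,0],1]]' 40
python3 - <<'E'
from h import *
m=optics.camera_model("wrist");img=optics.get_image("wrist")
import pickle;pickle.dump((m,img),open("w1.pkl","wb"))
cv2.imwrite("pics/w1.png",img[:,:,::-1])
E
```

```text
t: 0.73
tool_pos: [0.5855, 0.0505, 0.4152]
tool_rot: [2.217, 2.219, 0.007]
contact_force: [-0.7, -0.8, -0.5]
opening: 0.0853
grip_force: 0.0
```

View pics/w1.png

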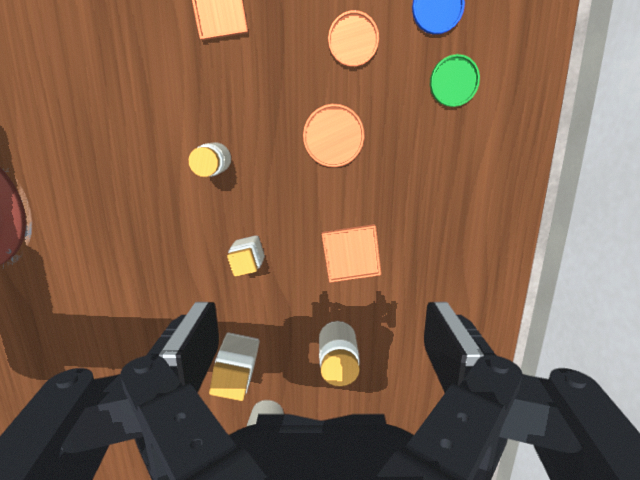

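The overview shows all four lids, at (204,161), (243,262), (229,382) and (340,366). The dishes are at (334,135), (351,253) and (353,39), with the small square dish cut off at the top edge near (221,15).

Run:
```python
from h import *
import pickle
m1,i1=pickle.load(open("w1.pkl","rb"))
V={"wrist":(m1,i1)}
for n in ("scene","side"): V[n]=(optics.camera_model(n),cv2.imread(f"pics/{n}0.png")[:,:,::-1].copy())
for n,(m,img) in V.items():
    lid,hsv=blobs(img,(21,80,185),(32,255,255),50); dish,_=blobs(img,(8,70,215),(20,160,255),200)
    print(n)
    for kind,cs,zs in (("lid",lid,(.07,.095)),("dish",dish,(.009,))):
        for c in cs:
            p=cen(c)
            q=plane(m,p,.06)[0]
            if not(.25<q[0]<.85 and -.4<q[1]<.4): continue
            out=[]
            for z in zs:
                w=(plane(m,c.reshape(-1,2),z)*1000).astype(np.float32)
                r=cv2.minAreaRect(w)
                out.append((cen(w.reshape(-1,1,2)).round(1).tolist(),np.round(r[1],0).tolist(),round(r[2],1)))
            print(kind,p.round().tolist(),cv2.contourArea(c),out)
```

```text
wrist
lid [229.0, 393.0] 239.5 [([434.3, -300.3], [58.0, 21.0], 0.3), ([442.0, -278.3], [55.0, 20.0], 0.3)]
lid [332.0, 369.0] 370.0 [([605.9, -252.5], [31.0, 45.0], 0.2), ([604.8, -232.9], [30.0, 43.0], 0.2)]
lid [241.0, 263.0] 441.0 [([471.5, -67.1], [34.0, 34.0], 13.9), ([477.2, -57.1], [32.0, 32.0], 13.9)]
lid [203.0, 161.0] 590.5 [([428.9, 79.1], [37.0, 36.0], 42.2), ([436.9, 81.6], [35.0, 34.0], 42.2)]
dish [351.0, 253.0] 2580.0 [([638.0, -76.2], [87.0, 87.0], 8.8)]
dish [333.0, 135.0] 2939.5 [([605.9, 110.4], [89.0, 89.0], 0.2)]
dish [353.0, 38.0] 2158.5 [([631.9, 240.8], [69.0, 69.0], 0.4)]
dish [219.0, 17.0] 1671.0 [([449.1, 266.4], [67.0, 48.0], 7.7)]
scene
lid [391.0, 203.0] 95.5 [([425.9, 77.5], [33.0, 35.0], 27.2), ([462.1, 88.5], [31.0, 34.0], 27.2)]
lid [325.0, 196.0] 89.0 [([469.5, -68.5], [31.0, 33.0], 14.2), ([504.2, -52.4], [30.0, 32.0], 14.2)]
lid [256.0, 161.0] 138.0 [([402.8, -293.0], [47.0, 52.0], 77.1), ([439.8, -269.1], [45.0, 51.0], 77.1)]
dish [429.0, 300.0] 653.0 [([628.2, 239.5], [69.0, 70.0], 26.7)]
dish [373.0, 273.0] 932.5 [([602.1, 108.8], [89.0, 89.0], 26.8)]
dish [470.0, 255.0] 446.0 [([450.0, 275.9], [68.0, 67.0], 8.5)]
dish [287.0, 258.0] 884.0 [([638.4, -75.7], [89.0, 88.0], 9.2)]
side
lid [331.0, 309.0] 431.5 [([454.4, -250.7], [52.0, 56.0], 76.8), ([441.3, -266.8], [50.0, 54.0], 76.8)]
lid [287.0, 254.0] 145.0 [([470.1, -67.2], [35.0, 34.0], 14.3), ([456.6, -88.9], [34.0, 32.0], 14.3)]
lid [238.0, 226.0] 118.5 [([428.2, 80.3], [36.0, 36.0], 53.8), ([416.0, 54.2], [35.0, 35.0], 53.8)]
dish [389.0, 262.0] 279.5 [([680.7, -179.5], [54.0, 54.0], 2.8)]
dish [346.0, 245.0] 848.0 [([638.9, -72.9], [89.0, 88.0], 8.8)]
dish [293.0, 211.0] 575.0 [([606.6, 113.0], [86.0, 90.0], 53.8)]
dish [209.0, 201.0] 354.0 [([448.2, 279.7], [69.0, 69.0], 7.6)]
dish [274.0, 183.0] 289.5 [([632.6, 244.2], [70.0, 71.0], 53.7)]
```

```bash
cat >> h.py <<'E'
from scipy.spatial.transform import Rotation as Ro
def go(x,y,z,yaw):
    """turn (tool frame, first), then shift mm in the turned frame; yaw = world angle (deg) of tool y; mod 180"""
    o=get_obs();R=Ro.from_rotvec(o["tool_rot"])
    best=None
    for k in (0,180):
        a=np.radians(yaw+k);ty=np.array([np.cos(a),np.sin(a),0]);tz=np.array([0,0,-1.]);tx=np.cross(ty,tz)
        T=Ro.from_matrix(np.c_[tx,ty,tz]);r=(R.inv()*T).as_rotvec()
        if best is None or np.linalg.norm(r)<np.linalg.norm(best[0]): best=(r,T)
    d=np.array([x,y,z])-o["tool_pos"]
    print("t",round(o["t"],2),"turn",best[0].round(3),"shift",(best[1].inv().apply(d)*1000).round(1),"pos",o["tool_pos"].round(4),"open",round(o["opening"],4),"grip",round(o["grip_force"],1),"q6",round(o["q"][5],2),"F",o["contact_force"].round(1))
E
python3 - <<'E'
from h import *
for n,ps in {"scene":[(200,159),(533,246),(229,197)],"side":[(396,350),(191,156),(387,262)]}.items():
    print(n,plane(optics.camera_model(n),ps,.085).round(3).tolist())
go(.428,.079,.12,0)
E
```

```text
scene [[0.479, -0.408], [0.462, 0.396], [0.591, -0.249]]
side [[0.483, -0.408], [0.463, 0.393], [0.622, -0.229]]
t 0.78 turn [0.002 0.    0.   ] shift [  28.8 -157.1  292.1] pos [0.5851 0.0502 0.4121] open 0.0853 grip 0.0 q6 -0.04 F [1.2 0.5 0.4]
```

```bash
python3 -m pendant '[[[3.2,-17.4,32],[0,0,0],1],[[3.2,-17.4,32],[0,0,0],1],[[3.2,-17.4,32],[0,0,0],1],[[3.2,-17.4,32],[0,0,0],1],[[3.2,-17.4,32],[0,0,0],1],[[3.2,-17.4,32],[0,0,0],1],[[3.2,-17.4,32],[0,0,0],1],[[3.2,-17.4,32],[0,0,0],1],[[3.2,-17.4,32],[0,0,0],1],[[0,0,0],[0,0,0],1],[[0,0,0],[0,0,0],1],[[0,0,0],[0,0,0],1]]' 40
python3 - <<'E'
from h import *
go(.428,.079,.02,0)
cv2.imwrite("pics/w2.png",optics.get_image("wrist")[:,:,::-1])
E
```

```text
t: 1.78
tool_pos: [0.4299, 0.0785, 0.1247]
tool_rot: [2.221, 2.22, 0.002]
contact_force: [0.7, -0.6, -0.0]
opening: 0.0852
grip_force: 0.0
t 1.78 turn [ 0.002  0.    -0.   ] shift [  0.5  -1.9 104.7] pos [0.4299 0.0785 0.1247] open 0.0852 grip 0.0 q6 0.01 F [ 0.7 -0.6 -0. ]
```

View pics/w2.png

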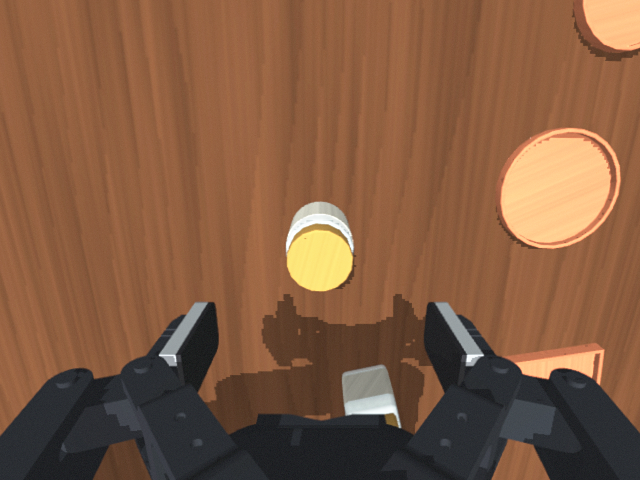

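The lid sits centred between the fingers at (320,258). I'll descend and grip.

```bash
python3 -m pendant '[[[0,0,17],[0,0,0],1],[[0,0,17],[0,0,0],1],[[0,0,17],[0,0,0],1],[[0,0,17],[0,0,0],1],[[0,0,17],[0,0,0],1],[[0,0,13],[0,0,0],1],[[0,0,0],[0,0,0],1],[[0,0,0],[0,0,0],0],[[0,0,0],[0,0,0],0],[[0,0,0],[0,0,0],0],[[0,0,0],[0,0,0],0],[[0,0,0],[0,0,0],0]]' 40
python3 -m pendant '[[[0,0,0],[0,0,0],0],[[0,0,0],[0,0,0],0],[[0,0,0],[0,0,0],0],[[0,0,0],[0,0,0],0]]'
python3 - <<'E'
from h import *
go(.631,.2415,.1,0)
E
```

```text
t: 2.83
tool_pos: [0.4303, 0.0788, 0.0274]
tool_rot: [2.219, 2.22, 0.004]
contact_force: [0.1, -0.5, 5.5]
opening: 0.0425
grip_force: 40.7
t: 3.17
tool_pos: [0.4302, 0.0788, 0.0274]
tool_rot: [2.219, 2.22, 0.004]
contact_force: [-0.7, -0.8, 6.6]
opening: 0.0428
grip_force: 40.7
t 3.17 turn [0.004 0.    0.   ] shift [162.7 200.8 -72.6] pos [0.4302 0.0788 0.0274] open 0.0428 grip 40.7 q6 0.01 F [-0.7 -0.8  6.6]
```

```bash
python3 -m pendant '[[[0,0,-10],[0,0,0],0],[[0,0,-20],[0,0,0],0],[[0,0,-20],[0,0,0],0],[[0,0,-20],[0,0,0],0],[[18,22,0],[0,0,0],0],[[18,22,0],[0,0,0],0],[[18,22,0],[0,0,0],0],[[18,22,0],[0,0,0],0],[[18,22,0],[0,0,0],0],[[18,22,0],[0,0,0],0],[[18,22,0],[0,0,0],0],[[18,22,0],[0,0,0],0]]'
python3 -m pendant '[[[12,16,0],[0,0,0],0],[[6,9,0],[0,0,0],0],[[0,0,0],[0,0,0],0],[[0,0,0],[0,0,0],0],[[0,0,0],[0,0,0],0]]'
python3 - <<'E'
from h import *
go(.631,.2415,.0314,0)
cv2.imwrite("pics/w3.png",optics.get_image("wrist")[:,:,::-1])
E
```

```text
t: 4.17
tool_pos: [0.605, 0.2238, 0.0955]
tool_rot: [-2.221, -2.222, 0.001]
contact_force: [0.8, -1.1, -1.6]
opening: 0.0428
grip_force: 41.2
t: 4.58
tool_pos: [0.6285, 0.2404, 0.0951]
tool_rot: [-2.221, -2.221, 0.002]
contact_force: [-0.4, 0.7, -1.5]
opening: 0.0426
grip_force: 41.3
t 4.58 turn [-0.001  0.    -0.   ] shift [ 1.1  2.5 63.7] pos [0.6285 0.2404 0.0951] open 0.0426 grip 41.3 q6 0.25 F [-0.4  0.7 -1.5]
```

View pics/w3.png

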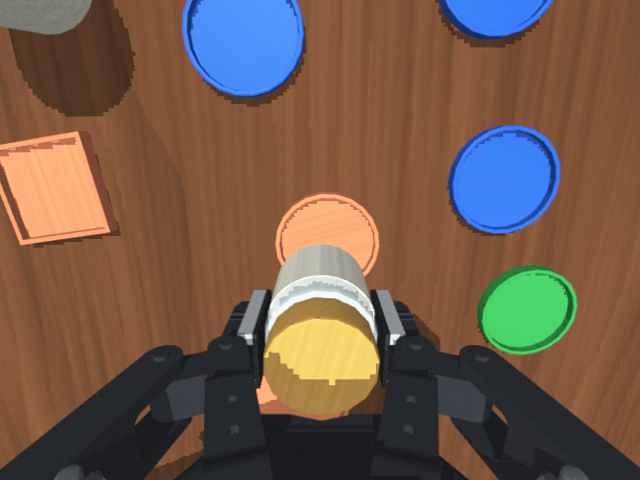

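The jar hangs upright at (321,355) over the small round dish at (327,240). It needs about 2 mm more in x. I'll lower it.

```bash
python3 -m pendant '[[[1,2.5,14],[0,0,0],0],[[0,0,14],[0,0,0],0],[[0,0,14],[0,0,0],0],[[0,0,10],[0,0,0],0],[[0,0,5],[0,0,0],0],[[0,0,3],[0,0,0],0],[[0,0,0],[0,0,0],0],[[0,0,0],[0,0,0],0]]'
python3 -m pendant '[[[0,0,2],[0,0,0],0],[[0,0,2],[0,0,0],0],[[0,0,0],[0,0,0],0]]'
python3 - <<'E'
from h import *
go(.631,.2415,.0314,0)
E
```

```text
t: 5.3
tool_pos: [0.6322, 0.2419, 0.0355]
tool_rot: [2.221, 2.221, 0.001]
contact_force: [0.4, -0.7, -0.4]
opening: 0.0431
grip_force: 41.2
t: 5.55
tool_pos: [0.6321, 0.2419, 0.0315]
tool_rot: [2.221, 2.221, 0.001]
contact_force: [-0.3, 0.0, -1.8]
opening: 0.043
grip_force: 41.3
t 5.55 turn [ 0. -0.  0.] shift [-0.4 -1.1  0.1] pos [0.6321 0.2419 0.0315] open 0.043 grip 41.3 q6 0.26 F [-0.3  0.  -1.8]
```

```bash
python3 -m pendant '[[[0,0,1],[0,0,0],0],[[0,0,1],[0,0,0],0],[[0,0,0],[0,0,0],0]]'
```

```text
t: 5.8
tool_pos: [0.6322, 0.2419, 0.0315]
tool_rot: [-2.221, -2.222, 0.0]
contact_force: [-5.2, -1.0, 6.7]
opening: 0.0428
grip_force: 42.1
```

Contact at the expected height. I'll release gently and retreat.

```bash
python3 -m pendant '[[[0,0,0],[0,0,0],0.55],[[0,0,0],[0,0,0],0.6],[[0,0,0],[0,0,0],0.7],[[0,0,0],[0,0,0],0.85],[[0,0,-5],[0,0,0],1],[[0,0,-15],[0,0,0],1],[[0,0,-25],[0,0,0],1],[[0,0,-30],[0,0,0],1],[[0,0,-30],[0,0,0],1],[[0,0,0],[0,0,0],1],[[0,0,0],[0,0,0],1]]'
python3 - <<'E'
from h import *
img=optics.get_image("side"); m=optics.camera_model("side")
lid,_=blobs(img,(21,80,185),(32,255,255),50)
for c in lid:
    p=plane(m,cen(c),.074)[0]
    if .35<p[0]<.75: print(p.round(4))
go(.4704,-.0676,.12,14)
E
```

```text
t: 6.72
tool_pos: [0.6342, 0.2424, 0.1395]
tool_rot: [2.219, 2.219, 0.011]
contact_force: [0.4, -0.6, -0.1]
opening: 0.0852
grip_force: 0.0
[ 0.4513 -0.248 ]
[ 0.6314 -0.2204]
[0.6316 0.244 ]
t 6.77 turn [ 0.003 -0.    -0.244] shift [-261.2 -232.4   16.7] pos [0.6327 0.2421 0.1367] open 0.0852 grip 0.0 q6 0.26 F [-0.4 -0.8 -0.9]
```

The jar is in its dish, with the lid at (0.632, 0.244). Next is the small square jar.

```bash
python3 -m pendant '[[[0,0,0],[0,0,-0.122],1],[[0,0,0],[0,0,-0.122],1],[[-26,-23.2,0],[0,0,0],1],[[-26,-23.2,0],[0,0,0],1],[[-26,-23.2,0],[0,0,0],1],[[-26,-23.2,0],[0,0,0],1],[[-26,-23.2,0],[0,0,0],1],[[-26,-23.2,0],[0,0,0],1],[[-26,-23.2,0],[0,0,0],1],[[-26,-23.2,0],[0,0,0],1],[[-26,-23.2,5],[0,0,0],1],[[-26,-23.2,5],[0,0,0],1]]'
python3 -m pendant '[[[0,0,0],[0,0,0],1],[[0,0,0],[0,0,0],1],[[0,0,0],[0,0,0],1]]'
python3 - <<'E'
from h import *
go(.4704,-.0676,.022,14)
m=optics.camera_model("wrist");img=optics.get_image("wrist")
cv2.imwrite("pics/w4.png",img[:,:,::-1])
lid,_=blobs(img,(21,80,185),(32,255,255),200)
for c in lid:
    w=(plane(m,c.reshape(-1,2),.07)*1000).astype(np.float32);print(cv2.minAreaRect(w))
E
```

```text
t: 7.77
tool_pos: [0.4678, -0.0675, 0.1231]
tool_rot: [-1.933, -2.474, 0.001]
contact_force: [0.9, -0.5, 0.5]
opening: 0.0855
grip_force: 0.0
t: 8.02
tool_pos: [0.4691, -0.0663, 0.1236]
tool_rot: [-1.934, -2.474, 0.0]
contact_force: [-0.4, 1.2, 1.0]
opening: 0.0852
grip_force: 0.0
t 8.02 turn [-0.001 -0.001 -0.001] shift [ -1.6   0.9 101.6] pos [ 0.4691 -0.0663  0.1236] open 0.0852 grip 0.0 q6 -0.54 F [-0.4  1.2  1. ]
((471.0258483886719, -67.13369750976562), (33.597686767578125, 34.121917724609375), 14.010965347290039)
```

View pics/w4.png

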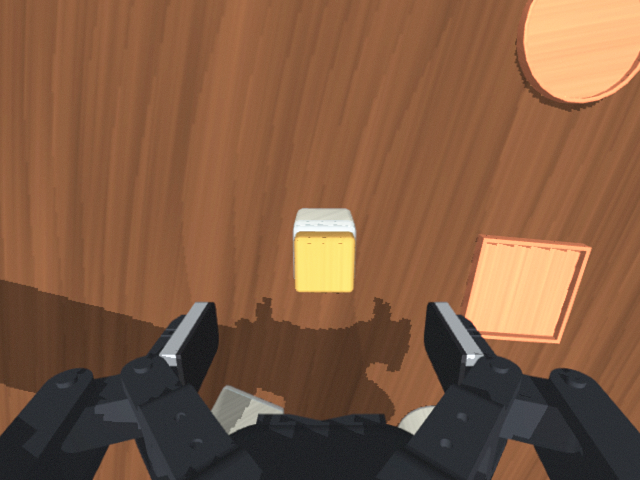

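The square lid at (325,263) is aligned with the fingers, within 2 mm of centre. I'll grasp it.

```bash
python3 -m pendant '[[[-1,1.5,17],[0,0,0],1],[[0,0,17],[0,0,0],1],[[0,0,17],[0,0,0],1],[[0,0,17],[0,0,0],1],[[0,0,17],[0,0,0],1],[[0,0,13],[0,0,0],1],[[0,0,0],[0,0,0],1],[[0,0,0],[0,0,0],0],[[0,0,0],[0,0,0],0],[[0,0,0],[0,0,0],0],[[0,0,0],[0,0,0],0],[[0,0,0],[0,0,0],0]]' 40
python3 -m pendant '[[[0,0,0],[0,0,0],0],[[0,0,0],[0,0,0],0],[[0,0,0],[0,0,0],0]]'
python3 - <<'E'
from h import *
go(.449,.277,.1,8.2)
E
```

```text
t: 9.07
tool_pos: [0.4725, -0.0674, 0.0277]
tool_rot: [1.933, 2.473, 0.002]
contact_force: [-0.2, 0.6, 3.8]
opening: 0.0391
grip_force: 42.3
t: 9.32
tool_pos: [0.4725, -0.0674, 0.0277]
tool_rot: [1.933, 2.473, 0.002]
contact_force: [-0.2, 2.1, 6.5]
opening: 0.0391
grip_force: 42.6
t 9.32 turn [0.002 0.001 0.101] shift [344.2  25.9 -72.3] pos [ 0.4725 -0.0674  0.0277] open 0.0391 grip 42.6 q6 -0.54 F [-0.2  2.1  6.5]
```

```bash
python3 -m pendant '[[[0,0,-10],[0,0,0],0],[[0,0,-20],[0,0,0],0],[[0,0,-22],[0,0,0],0],[[0,0,-18],[0,0,0.101],0],[[25,2,0],[0,0,0],0],[[33,2.5,0],[0,0,0],0],[[33,2.5,0],[0,0,0],0],[[33,2.5,0],[0,0,0],0],[[33,2.5,0],[0,0,0],0],[[33,2.5,0],[0,0,0],0],[[33,2.5,0],[0,0,0],0],[[33,2.5,0],[0,0,0],0]]'
python3 -m pendant '[[[33,2.5,0],[0,0,0],0],[[25,2,0],[0,0,0],0],[[16,1,0],[0,0,0],0],[[9,1,0],[0,0,0],0],[[0,0,0],[0,0,0],0],[[0,0,0],[0,0,0],0],[[0,0,0],[0,0,0],0]]'
python3 - <<'E'
from h import *
go(.449,.277,.0317,8.2)
cv2.imwrite("pics/w5.png",optics.get_image("wrist")[:,:,::-1])
E
```

```text
t: 10.32
tool_pos: [0.4532, 0.1904, 0.0964]
tool_rot: [-2.057, -2.374, 0.001]
contact_force: [1.4, -1.1, -0.8]
opening: 0.0393
grip_force: 41.9
t: 10.9
tool_pos: [0.4486, 0.2711, 0.0961]
tool_rot: [2.058, 2.373, -0.001]
contact_force: [-0.1, 0.3, -0.9]
opening: 0.0393
grip_force: 41.9
t 10.9 turn [-0.001  0.001 -0.001] shift [ 5.8  1.2 64.4] pos [0.4486 0.2711 0.0961] open 0.0393 grip 41.9 q6 0.26 F [-0.1  0.3 -0.9]
```

View pics/w5.png

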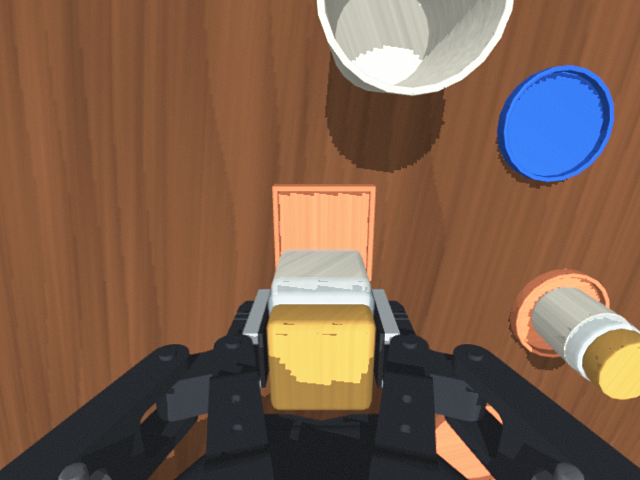

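The jar at (320,355) is aligned with the small square dish at (324,235). The small round jar stands in its dish at right, and the cup is clear.

```bash
python3 -m pendant '[[[3,1,12],[0,0,0],0],[[3,0.5,14],[0,0,0],0],[[0,0,14],[0,0,0],0],[[0,0,11],[0,0,0],0],[[0,0,5],[0,0,0],0],[[0,0,4],[0,0,0],0],[[0,0,2],[0,0,0],0],[[0,0,2],[0,0,0],0],[[0,0,1],[0,0,0],0],[[0,0,0],[0,0,0],0],[[0,0,0],[0,0,0],0]]'
```

```text
t: 11.87
tool_pos: [0.4498, 0.2785, 0.0319]
tool_rot: [2.057, 2.374, 0.002]
contact_force: [0.5, 1.1, -1.5]
opening: 0.0393
grip_force: 41.9
```

```bash
python3 -m pendant '[[[0,0,1],[0,0,0],0],[[0,0,1],[0,0,0],0],[[0,0,0],[0,0,0],0]]'
```

```text
t: 12.12
tool_pos: [0.4498, 0.2785, 0.0317]
tool_rot: [2.057, 2.375, -0.0]
contact_force: [-6.0, -2.0, 12.9]
opening: 0.0395
grip_force: 43.4
```

```bash
python3 -m pendant '[[[0,0,0],[0,0,0],0.5],[[0,0,0],[0,0,0],0.55],[[0,0,0],[0,0,0],0.7],[[0,0,0],[0,0,0],0.85],[[0,0,-5],[0,0,0],1],[[0,0,-15],[0,0,0],1],[[0,0,-25],[0,0,0],1],[[0,0,-35],[0,0,0],1],[[0,0,-35],[0,0,0],1],[[0,0,-35],[0,0,0],1],[[0,0,0],[0,0,0],1],[[0,0,0],[0,0,0],1]]'
python3 - <<'E'
from h import *
img=optics.get_image("side"); m=optics.camera_model("side")
lid,_=blobs(img,(21,80,185),(32,255,255),50)
for c in lid:
    print(plane(m,cen(c),.074)[0].round(4),plane(m,cen(c),.095)[0].round(4))
go(.4406,-.268,.19,-13)
E
```

```text
t: 13.12
tool_pos: [0.4511, 0.2791, 0.183]
tool_rot: [2.055, 2.372, 0.009]
contact_force: [-0.3, 0.9, -0.3]
opening: 0.0855
grip_force: 0.0
[ 0.4513 -0.248 ] [ 0.4404 -0.2617]
[ 0.6314 -0.2204] [ 0.6159 -0.2348]
[0.4478 0.2793] [0.437  0.2522]
[0.6316 0.244 ] [0.6161 0.2178]
t 13.17 turn [ 0.002 -0.001  0.37 ] shift [-534.5  114.1   -9.7] pos [0.4497 0.2784 0.1803] open 0.0856 grip 0.0 q6 0.27 F [-0.9 -0.5  0.1]
```

```bash
python3 -m pendant '[[[0,0,0],[0,0,0.123],1],[[0,0,0],[0,0,0.123],1],[[0,0,-2],[0,0,0.124],1],[[-37,8,-2],[0,0,0],1],[[-37,8,-2],[0,0,0],1],[[-37,8,-2],[0,0,0],1],[[-37,8,-2],[0,0,0],1],[[-37,8,0],[0,0,0],1],[[-37,8,0],[0,0,0],1],[[-37,8,0],[0,0,0],1],[[-37,8,0],[0,0,0],1],[[-37,8,0],[0,0,0],1]]'
python3 -m pendant '[[[-37,8,0],[0,0,0],1],[[-37,8,0],[0,0,0],1],[[-30,6,0],[0,0,0],1],[[0,0,0],[0,0,0],1],[[0,0,0],[0,0,0],1],[[0,0,0],[0,0,0],1]]'
python3 - <<'E'
from h import *
go(.4406,-.268,.19,-13)
m=optics.camera_model("wrist");img=optics.get_image("wrist")
cv2.imwrite("pics/w6.png",img[:,:,::-1])
for r in ((21,80,185),(32,255,255)),((15,80,120),(32,255,255)):
  for c in blobs(img,*r,300)[0]:
    w=(plane(m,c.reshape(-1,2),.095)*1000).astype(np.float32);print(cen(c),cv2.minAreaRect(w))
E
```

```text
t: 14.17
tool_pos: [0.4429, -0.0638, 0.187]
tool_rot: [-2.456, -1.954, 0.003]
contact_force: [1.8, 0.1, 0.1]
opening: 0.0852
grip_force: 0.0
t: 14.67
tool_pos: [0.4417, -0.168, 0.1874]
tool_rot: [-2.456, -1.953, 0.002]
contact_force: [-0.2, -0.0, -0.4]
opening: 0.0851
grip_force: 0.0
t 14.67 turn [-0.003 -0.001 -0.   ] shift [-97.6  21.5  -2.6] pos [ 0.4417 -0.168   0.1874] open 0.0851 grip 0.0 q6 -0.29 F [-0.2 -0.  -0.4]
[578.09789919 274.57005214] ((616.3053588867188, -234.9986572265625), (57.46689224243164, 58.012691497802734), 29.973876953125)
[350.70346934 349.08084224] ((443.0893859863281, -257.5242919921875), (61.04110336303711, 55.324729919433594), 76.99252319335938)
[573.36730979 271.72536707] ((612.84228515625, -231.88687133789062), (59.143470764160156, 68.87748718261719), 46.61162185668945)
[525.76504829  55.79283688] ((587.8638916015625, -80.75946044921875), (57.42411804199219, 62.262542724609375), 8.765430450439453)
```

View pics/w6.png

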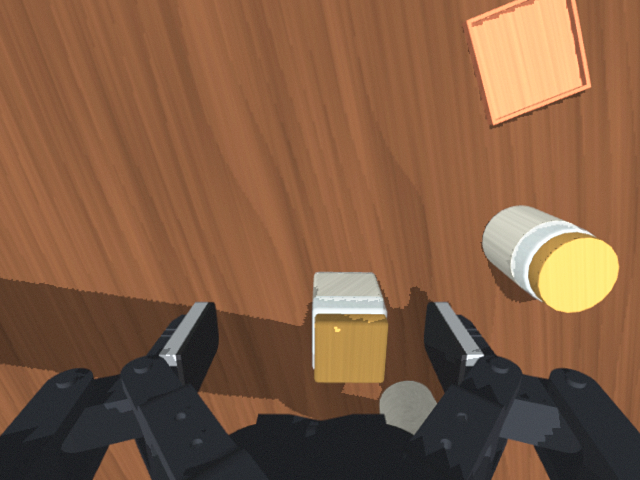

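The big square lid is at (350,349), including a sliver of its side, which puts its centre at about (0.4425,-0.261). The big round lid at (578,272) gives (0.616,-0.235).

```bash
python3 -m pendant '[[[-15,3.6,0],[0,0,0],1],[[-25,6,0],[0,0,0],1],[[-25,6,0],[0,0,0],1],[[-25.4,6,15],[0,0,0],1],[[0,0,15],[0,0,0],1],[[0,0,15],[0,0,0],1],[[0,0,0],[0,0,0],1],[[0,0,0],[0,0,0],1],[[0,0,0],[0,0,0],1]]'
python3 - <<'E'
from h import *
go(.4425,-.261,.042,-13)
m=optics.camera_model("wrist");img=optics.get_image("wrist")
cv2.imwrite("pics/w7.png",img[:,:,::-1])
E
```

```text
t: 15.47
tool_pos: [0.4438, -0.2609, 0.1449]
tool_rot: [2.457, 1.957, 0.0]
contact_force: [1.4, -0.6, 0.3]
opening: 0.0854
grip_force: 0.0
t 15.47 turn [0.001 0.    0.002] shift [ -0.4  -1.2 102.9] pos [ 0.4438 -0.2609  0.1449] open 0.0854 grip 0.0 q6 -0.45 F [ 1.4 -0.6  0.3]
```

View pics/w7.png

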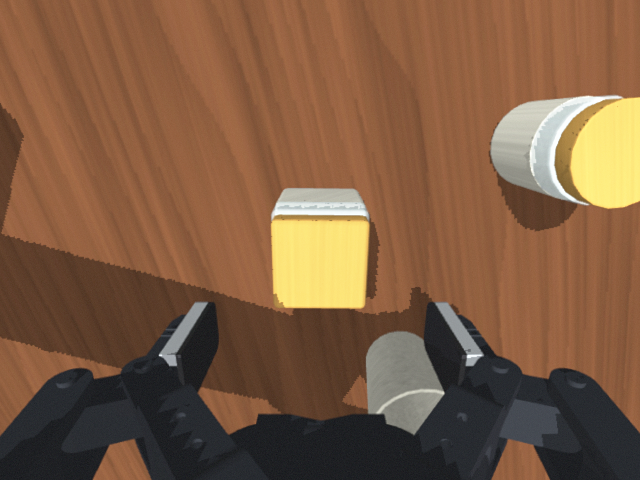

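The lid is centred at (320,262) and square to the fingers, and the cup is clear. I'll descend and grip.

```bash
python3 -m pendant '[[[0,-0.7,17],[0,0,0],1],[[0,0,17],[0,0,0],1],[[0,0,17],[0,0,0],1],[[0,0,17],[0,0,0],1],[[0,0,17],[0,0,0],1],[[0,0,15],[0,0,0],1],[[0,0,0],[0,0,0],1],[[0,0,0],[0,0,0],0],[[0,0,0],[0,0,0],0],[[0,0,0],[0,0,0],0],[[0,0,0],[0,0,0],0],[[0,0,0],[0,0,0],0]]' 50
python3 -m pendant '[[[0,0,0],[0,0,0],0],[[0,0,0],[0,0,0],0],[[0,0,0],[0,0,0],0]]'
python3 - <<'E'
from h import *
go(.6384,-.075,.13,8.9)
E
```

```text
t: 16.52
tool_pos: [0.4438, -0.2624, 0.0464]
tool_rot: [2.456, 1.954, 0.001]
contact_force: [0.1, -0.0, 6.3]
opening: 0.0595
grip_force: 56.5
t: 16.77
tool_pos: [0.4439, -0.2624, 0.0464]
tool_rot: [2.456, 1.954, 0.001]
contact_force: [-0.7, -0.0, 7.2]
opening: 0.0592
grip_force: 56.5
t 16.77 turn [ 0.003  0.002 -0.382] shift [155.  221.2 -83.6] pos [ 0.4439 -0.2624  0.0464] open 0.0592 grip 56.5 q6 -0.45 F [-0.7 -0.   7.2]
```

```bash
python3 -m pendant '[[[0,0,-10],[0,0,0],0],[[0,0,-20],[0,0,0],0],[[0,0,-20],[0,0,0],0],[[0,0,-20],[0,0,-0.095],0],[[0,0,-10],[0,0,-0.096],0],[[0,0,0],[0,0,-0.096],0],[[0,0,0],[0,0,-0.095],0],[[25,0,0],[0,0,0],0],[[30,0,0],[0,0,0],0],[[30,0,0],[0,0,0],0],[[30,0,0],[0,0,0],0],[[25,10,0],[0,0,0],0]]'
python3 -m pendant '[[[15,20,0],[0,0,0],0],[[0,28,0],[0,0,0],0],[[0,28,0],[0,0,0],0],[[0,28,0],[0,0,0],0],[[0,28,0],[0,0,0],0],[[0,28,0],[0,0,0],0],[[0,26,0],[0,0,0],0],[[0,16,0],[0,0,0],0],[[0,8,0],[0,0,0],0],[[0,0,0],[0,0,0],0],[[0,0,0],[0,0,0],0],[[0,0,0],[0,0,0],0]]'
python3 - <<'E'
from h import *
go(.6384,-.075,.0504,8.9)
cv2.imwrite("pics/w8.png",optics.get_image("wrist")[:,:,::-1])
E
```

```text
t: 17.77
tool_pos: [0.4286, -0.1197, 0.1233]
tool_rot: [-2.042, -2.384, 0.001]
contact_force: [-0.0, -0.1, -3.3]
opening: 0.059
grip_force: 55.5
t: 18.77
tool_pos: [0.6347, -0.0744, 0.1238]
tool_rot: [-2.042, -2.385, 0.002]
contact_force: [0.5, 0.7, -2.6]
opening: 0.0591
grip_force: 55.6
t 18.77 turn [-0.002 -0.    -0.001] shift [-1.1  3.6 73.4] pos [ 0.6347 -0.0744  0.1238] open 0.0591 grip 55.6 q6 -0.39 F [ 0.5  0.7 -2.6]
```

View pics/w8.png

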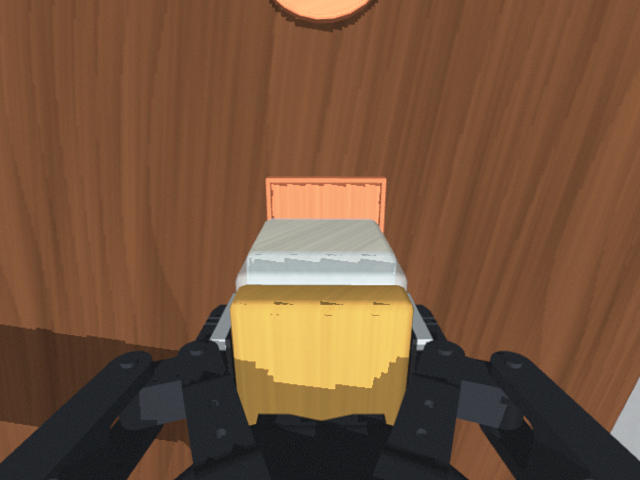

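The jar at (321,350) is aligned with the big square dish at (326,200). It needs 3.6 mm along y, and then I'll lower it.

```bash
python3 -m pendant '[[[-1,3,14],[0,0,0],0],[[0,0.5,15],[0,0,0],0],[[0,0,15],[0,0,0],0],[[0,0,12],[0,0,0],0],[[0,0,6],[0,0,0],0],[[0,0,4],[0,0,0],0],[[0,0,3],[0,0,0],0],[[0,0,2],[0,0,0],0],[[0,0,1],[0,0,0],0],[[0,0,0],[0,0,0],0],[[0,0,0],[0,0,0],0]]'
```

```text
t: 19.73
tool_pos: [0.6401, -0.0749, 0.053]
tool_rot: [2.042, 2.386, 0.001]
contact_force: [-0.2, -0.3, -2.7]
opening: 0.0591
grip_force: 55.7
```

```bash
python3 -m pendant '[[[0,0,1.5],[0,0,0],0],[[0,0,1],[0,0,0],0],[[0,0,0],[0,0,0],0]]';python3 -m pendant '[[[0,0,1],[0,0,0],0],[[0,0,0],[0,0,0],0]]'
```

```text
t: 19.98
tool_pos: [0.6401, -0.0749, 0.0505]
tool_rot: [2.042, 2.386, 0.001]
contact_force: [0.3, 0.6, -0.6]
opening: 0.0593
grip_force: 55.8
t: 20.15
tool_pos: [0.6401, -0.0749, 0.0505]
tool_rot: [2.042, 2.386, 0.0]
contact_force: [-3.1, 1.0, 5.2]
opening: 0.0591
grip_force: 56.5
```

```bash
python3 -m pendant '[[[0,0,0],[0,0,0],0.72],[[0,0,0],[0,0,0],0.78],[[0,0,0],[0,0,0],0.9],[[0,0,0],[0,0,0],1],[[0,0,-5],[0,0,0],1],[[0,0,-15],[0,0,0],1],[[0,0,-20],[0,0,0],1],[[0,0,-30],[0,0,0],1],[[0,0,-30],[0,0,0],1],[[0,0,-10],[0,0,0],1],[[0,0,0],[0,0,0],1],[[0,0,0],[0,0,0],1]]'
python3 - <<'E'
from h import *
img=optics.get_image("side"); m=optics.camera_model("side")
for c in blobs(img,(21,80,185),(32,255,255),50)[0]:
    print(plane(m,cen(c),.095)[0].round(4),plane(m,cen(c),.099)[0].round(4))
go(.6163,-.235,.15,8.9)
E
```

```text
t: 21.15
tool_pos: [0.64, -0.0749, 0.1598]
tool_rot: [2.042, 2.386, 0.001]
contact_force: [0.5, -0.3, -1.0]
opening: 0.0856
grip_force: 0.0
[ 0.6199 -0.2314] [ 0.6169 -0.2342]
[ 0.6415 -0.0708] [ 0.6384 -0.0743]
[0.4373 0.2518] [0.4352 0.2467]
[0.6161 0.2178] [0.6132 0.2128]
t 21.2 turn [-0.001 -0.    -0.   ] shift [-154.9  -47.2    7.9] pos [ 0.639  -0.0747  0.1579] open 0.0857 grip 0.0 q6 -0.39 F [ 0.2  0.  -0.8]
```

The big square jar is in its dish. The big round jar is last.

```bash
python3 -m pendant '[[[-22,-6.6,0],[0,0,0],1],[[-28,-8.5,0],[0,0,0],1],[[-28,-8.5,0],[0,0,0],1],[[-28,-8.5,0],[0,0,0],1],[[-28,-8.5,0],[0,0,0],1],[[-20,-6,0],[0,0,0],1],[[0,0,6],[0,0,0],1],[[0,0,0],[0,0,0],1],[[0,0,0],[0,0,0],1],[[0,0,0],[0,0,0],1]]'
python3 - <<'E'
from h import *
go(.6163,-.235,.042,8.9)
m=optics.camera_model("wrist");img=optics.get_image("wrist")
cv2.imwrite("pics/w9.png",img[:,:,::-1])
for c in blobs(img,(21,80,185),(32,255,255),300)[0]:
    w=(plane(m,c.reshape(-1,2),.095)*1000).astype(np.float32);print(cen(c),cv2.minEnclosingCircle(w))
E
```

```text
t: 22.03
tool_pos: [0.6169, -0.2328, 0.1513]
tool_rot: [-2.04, -2.386, 0.0]
contact_force: [0.0, -0.3, 0.2]
opening: 0.0849
grip_force: 0.0
t 22.03 turn [-0.002 -0.002  0.001] shift [ -2.1  -0.9 109.3] pos [ 0.6169 -0.2328  0.1513] open 0.0849 grip 0.0 q6 -0.63 F [ 0.  -0.3  0.2]
[320.58079557 263.01814075] ((616.713134765625, -235.3578338623047), 29.307462692260742)
[418.87820785  10.63412732] ((643.3011474609375, -94.81615447998047), 27.688213348388672)
```

View pics/w9.png

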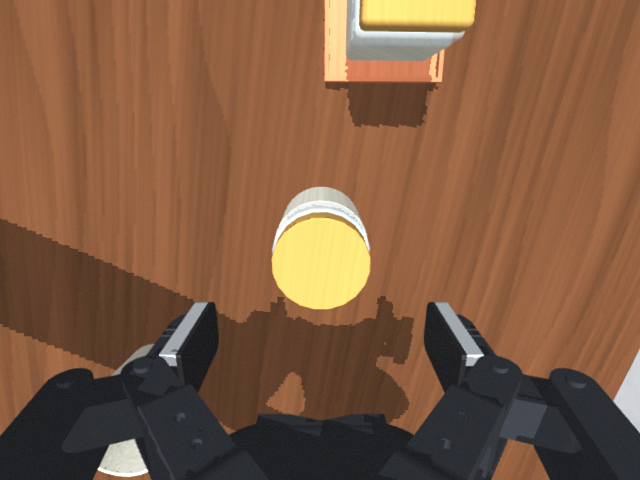

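The lid is centred at (320,263). I'll grasp it.

```bash
python3 -m pendant '[[[-2,-0.5,18],[0,0,0],1],[[0,0,18],[0,0,0],1],[[0,0,18],[0,0,0],1],[[0,0,18],[0,0,0],1],[[0,0,18],[0,0,0],1],[[0,0,14],[0,0,0],1],[[0,0,0],[0,0,0],1],[[0,0,0],[0,0,0],0],[[0,0,0],[0,0,0],0],[[0,0,0],[0,0,0],0],[[0,0,0],[0,0,0],0],[[0,0,0],[0,0,0],0]]' 50
python3 -m pendant '[[[0,0,0],[0,0,0],0],[[0,0,0],[0,0,0],0],[[0,0,0],[0,0,0],0]]'
python3 - <<'E'
from h import *
go(.605,.1108,.18,8.9)
E
```

```text
t: 23.08
tool_pos: [0.6182, -0.2367, 0.0505]
tool_rot: [2.041, 2.385, 0.001]
contact_force: [-0.5, -0.5, 3.4]
opening: 0.0628
grip_force: 55.5
t: 23.33
tool_pos: [0.6182, -0.2367, 0.0505]
tool_rot: [2.041, 2.385, 0.001]
contact_force: [-1.1, 0.7, 6.8]
opening: 0.0623
grip_force: 55.7
t 23.33 turn [ 0.002  0.001 -0.   ] shift [ 345.3   40.7 -129.5] pos [ 0.6182 -0.2367  0.0505] open 0.0623 grip 55.7 q6 -0.63 F [-1.1  0.7  6.8]
```

```bash
python3 -m pendant '[[[0,0,-10],[0,0,0],0],[[0,0,-20],[0,0,0],0],[[0,0,-25],[0,0,0],0],[[0,0,-25],[0,0,0],0],[[0,0,-25],[0,0,0],0],[[0,0,-20],[0,0,0],0],[[0,0,-10],[0,0,0],0],[[0,0,0],[0,0,0],0],[[15,2,0],[0,0,0],0],[[27,3,0],[0,0,0],0],[[27,3,0],[0,0,0],0]]'
python3 -m pendant '[[[27,3,0],[0,0,0],0],[[27,3,0],[0,0,0],0],[[27,3,0],[0,0,0],0],[[27,3,0],[0,0,0],0],[[27,3,0],[0,0,0],0],[[27,3,0],[0,0,0],0],[[27,3,0],[0,0,0],0],[[27,3,0],[0,0,0],0],[[27,4,0],[0,0,0],0],[[20,3,0],[0,0,0],0],[[9,1,0],[0,0,0],0],[[0,0,0],[0,0,0],0]]'
python3 -m pendant '[[[0,0,10],[0,0,0],0],[[0,0,20],[0,0,0],0],[[0,0,20],[0,0,0],0],[[0,0,0],[0,0,0],0],[[0,0,0],[0,0,0],0],[[0,0,0],[0,0,0],0]]'
python3 - <<'E'
from h import *
go(.605,.1108,.0545,8.9)
cv2.imwrite("pics/w10.png",optics.get_image("wrist")[:,:,::-1])
E
```

```text
t: 24.25
tool_pos: [0.6127, -0.1655, 0.1806]
tool_rot: [-2.042, -2.381, 0.002]
contact_force: [0.5, 0.4, -3.0]
opening: 0.0624
grip_force: 55.5
t: 25.25
tool_pos: [0.6023, 0.1089, 0.1814]
tool_rot: [-2.037, -2.387, 0.004]
contact_force: [0.1, -0.4, -3.1]
opening: 0.0628
grip_force: 55.5
t: 25.75
tool_pos: [0.6044, 0.1059, 0.1341]
tool_rot: [2.044, 2.385, 0.0]
contact_force: [0.1, 0.2, -2.5]
opening: 0.0629
grip_force: 55.8
t 25.75 turn [ 0.     0.    -0.002] shift [ 4.7  1.4 79.6] pos [0.6044 0.1059 0.1341] open 0.0629 grip 55.8 q6 -0.1 F [ 0.1  0.2 -2.5]
```

View pics/w10.png

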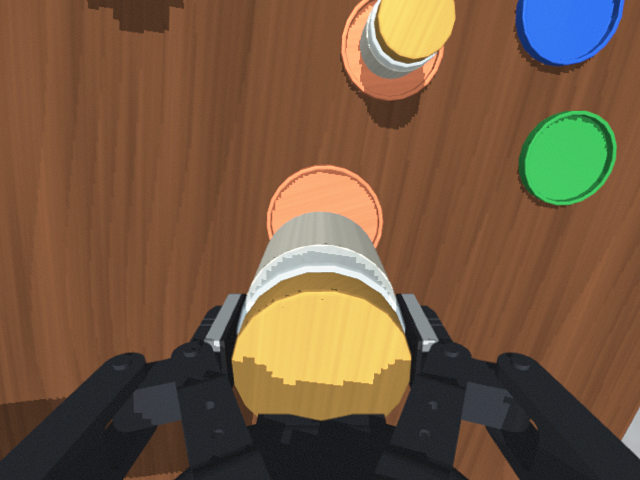

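The jar at (321,355) is over the big round dish at (325,220), and the small round jar is clear. I'll apply the 4.7 and 1.4 mm correction and lower it.

```bash
python3 -m pendant '[[[3,1.4,14],[0,0,0],0],[[1.7,0,16],[0,0,0],0],[[0,0,16],[0,0,0],0],[[0,0,14],[0,0,0],0],[[0,0,7],[0,0,0],0],[[0,0,4],[0,0,0],0],[[0,0,3],[0,0,0],0],[[0,0,2],[0,0,0],0],[[0,0,1],[0,0,0],0],[[0,0,0],[0,0,0],0],[[0,0,0],[0,0,0],0]]'
python3 -m pendant '[[[0,0,1],[0,0,0],0],[[0,0,0],[0,0,0],0],[[0,0,0],[0,0,0],0]]'
```

```text
t: 26.72
tool_pos: [0.6052, 0.1117, 0.0576]
tool_rot: [2.042, 2.386, 0.001]
contact_force: [-0.5, -0.1, -2.8]
opening: 0.0624
grip_force: 55.9
t: 26.97
tool_pos: [0.6048, 0.1117, 0.056]
tool_rot: [2.043, 2.387, 0.0]
contact_force: [-0.3, -0.4, -3.1]
opening: 0.063
grip_force: 55.9
```

```bash
python3 -m pendant '[[[0,0,1],[0,0,0],0],[[0,0,1],[0,0,0],0],[[0,0,0],[0,0,0],0]]'
python3 -m pendant '[[[0,0,0.8],[0,0,0],0],[[0,0,0],[0,0,0],0]]'
```

```text
t: 27.22
tool_pos: [0.6049, 0.1118, 0.0546]
tool_rot: [2.043, 2.387, 0.0]
contact_force: [-2.5, 0.5, 2.9]
opening: 0.0626
grip_force: 56.2
t: 27.38
tool_pos: [0.6049, 0.1118, 0.0545]
tool_rot: [-2.043, -2.387, 0.0]
contact_force: [-5.9, -0.8, 7.1]
opening: 0.0629
grip_force: 56.9
```

```bash
python3 -m pendant '[[[0,0,0],[0,0,0],0.76],[[0,0,0],[0,0,0],0.82],[[0,0,0],[0,0,0],0.9],[[0,0,0],[0,0,0],1],[[0,0,-5],[0,0,0],1],[[0,0,-15],[0,0,0],1],[[0,0,-20],[0,0,0],1],[[0,0,-30],[0,0,0],1],[[0,0,-35],[0,0,0],1],[[0,0,-35],[0,0,0],1],[[0,0,-35],[0,0,0],1],[[0,0,-30],[0,0,0],1]]'
python3 -m pendant '[[[0,0,-35],[0,0,0],1],[[0,0,-35],[0,0,0],1],[[0,0,0],[0,0,0],1],[[0,0,0],[0,0,0],1],[[0,0,0],[0,0,0],1]]'
python3 - <<'E'
from h import *
m=optics.camera_model("side");img=optics.get_image("side");cv2.imwrite("pics/s2.png",img[:,:,::-1])
for c in blobs(img,(21,80,185),(32,255,255),50)[0]:
    print(plane(m,cen(c),.074)[0].round(4),plane(m,cen(c),.099)[0].round(4))
E
```

```text
t: 28.38
tool_pos: [0.605, 0.1117, 0.2613]
tool_rot: [2.042, 2.385, 0.003]
contact_force: [-0.1, -1.2, 0.3]
opening: 0.0855
grip_force: 0.0
t: 28.8
tool_pos: [0.6045, 0.1117, 0.3277]
tool_rot: [-2.043, -2.387, 0.0]
contact_force: [-0.7, -0.8, -1.2]
opening: 0.0854
grip_force: 0.0
[0.4482 0.2789] [0.4352 0.2467]
[0.6213 0.1423] [0.6032 0.1141]
[0.6316 0.244 ] [0.6132 0.2128]
```

View pics/s2.png

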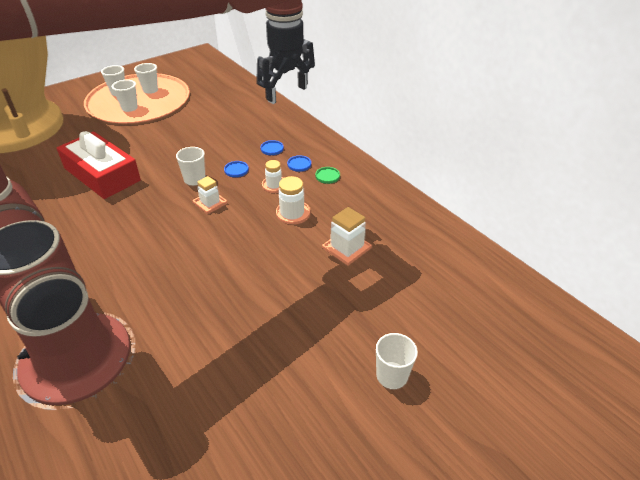

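The four jars stand upright in their matching dishes, at about (207,195), (273,177), (291,200) and (348,235). The cups at (191,165) and (396,362) have not moved. I'll hand the job in.

```bash
python3 -c "
from station import ctrl
print(ctrl.finish_job())"
```

```text
the job is handed in; nothing more can be done
None
```

I placed all four jars upright in the dishes of their own shape and size, left both cups where they stood, and handed the job in at about 29 s; the hand-in gave no verdict.

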